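# Pull the cap hopper's high hatch down with the hook pole

## Robot

A 6-joint arm with a two-finger parallel gripper is mounted at the origin on a cart in front of the work surface, level with it; the furniture and walls round the work are solid. World frame = base frame: x ahead of the robot, y to its left, z up, the work surface at z = 0. Lengths are in m, angles in rad, forces in N, time in s.
With the tool pointing down it reaches from about 0.3 to 0.775 m from the base axis. Payload 14.6 kg.
Tool frame: the origin (TCP) lies midway between the tips of the shut fingers; the grasp point (between the pads) lies 19 mm behind it; z points along the fingers, y is the direction in which the jaws open and shut (so a half turn about z gives the same grasp; the last joint's range is limited). The gripper opens to 94 mm and grips with 3 to 60 N. Pads are 16 mm wide; open, the fingers measure 119 mm over their backs; the gripper's body (75 mm by 177 mm) begins 78 mm behind the grasp point.
Start: joints at [1.169, 0.3, 1.521, -0, 1.321, -0.067], TCP at [0.181, 0.519, 0.205] pointing down, gripper open.
Joint ranges: [-3.03, 3.03], [-0.79, 2.21], [0.23, 2.52], [-1.04, 4.18], [0, 3.07], [-2.55, 2.55]. Speed limits (rad/s): [2.22, 2.22, 2.57, 3.14, 3.14, 3.14].

## Interface

Orientations are given as a unit quaternion [x, y, z, w].
In Python, from bench import ctrl gives the robot as it stands.
- The arm moves only by the tool move_arm, never from a script. Its arguments are lists of equal length, an entry for each row: "offset": the shift along the tool's x, y, z in cm, a list of three; "dr": the turn, a rotation vector about the tool's x, y, z in degrees, a list of three; "jaw": the opening, from 0 (shut) to 1 (fully open). A call has 1 to 5 rows; each row shifts and turns the commanded pose from where the row before left it, along the tool's axes as they then stand; what a row does not reach is not made up. A row lasts 1/8 s, in which the tool goes at most 62.5 mm and 10.7 degrees, less where a joint would pass 70% of its speed; a pose out of reach is approached as far as the arm can. A call is refused whole if a number of a shift passes 6.25 or a number of a turn 10.7, either way. A call with a gripper value outside its range is refused whole. The fingers move at their own pace and stop on an object; "squeeze" is the grip in N (left out, the last holds). Time passes only in rows, so rows that do not move let the fingers close. It gives the time, the measured TCP pose, the force and the opening at its end, in the units of the state.
- ctrl.sense(): the state, without advancing time (a new reading comes with each control period).
- ctrl.snapshot(name): name is "side" or "top" or "wrist"; returns the picture (420x560x3 uint8, red, green, blue); there is no depth.
- ctrl.camera_params(name): a dict with "fx", "fy", "cx", "cy" (pixels), "T" (4x4, takes a point from camera to world coordinates); the wrist camera has in their place "mount" (4x4, takes a point from camera to tool coordinates, whose origin is the TCP and whose axes are the flange's). Camera axes: x right, y down, z forward; pixel columns grow to the right and rows downward; lengths in m; the calibration is good to about 2 mm. A picture is of the moment at which its call begins: read the wrist's pose just before it. camera_params takes no time and is no camera call.
- ctrl.close_job(): hands the job in, once; it reports no verdict.
The state is a dict: "time_s": time; "joint_positions": joint angles; "dq": joint speeds; "effort": joint torques, N m; "ee_pos": TCP position; "ee_rot": TCP orientation; "contact_force": force on the tool from outside, world axes, zero at the start; "ft_torque": the same for the moment, N m; "opening": finger opening in m.
Only numpy, scipy, OpenCV 4.12 (cv2) and the standard library are available. Lean on these libraries where they do the work, as an engineer would, in place of code of your own. Each camera call takes 0.05 s, during which the arm holds its last target.

## Task

Open the cap hopper: pick up the hook pole, put its bent end through the eye on the closed front hatch and pull the hatch down on its hinge to its stop, where it lies about level. Then unhook the pole and lay it flat on the bench, clear of the hopper.

Things in the scene. Friction and masses are not known exactly. Their poses are not given: they have to be found in the camera images.
- hook_pole: Hook pole lying flat on the bench (a plain straight rod lies near by): black handle 120 long, 24 wide, 30 tall, then an 8 mm dark steel rod with a square sideways bend; 0.13 kg. Origin: centre of the handle's underside; x towards the hook, z up. The rod runs to x = 155 mm at z = 15 mm; there the hook finger, 8 mm thick, points 54 mm to -y. Grip the handle's middle across its 24 mm.
- hook_root (a point): The corner of the pole where rod and hook finger meet, on their centre lines: (155, 0, 15) mm in the pole's frame.
- hook_mid (a point): Middle of the hook finger, on its centre line: (155, -27, 15) mm in the pole's frame.
- hook_tip (a point): The free round end of the hook finger: (155, -54, 15) mm in the pole's frame.
- hatch (a joint): Angle of the hopper's aluminium front hatch (166 mm wide, 132 high), hinged along its lower edge, rad: 0 shut (upright), 1.5 at its stop (nearly level), having swung out and down towards the robot. Starts 0 to 0.2. The stiff hinge leaves it where it is let go; moving it takes 1 to 3 N at the eye.
- hatch_hinge (a point): Middle of the hatch's hinge line (along y), 167 mm above the bench on the front face of the fixed grey hopper: a box 140 mm deep, 180 wide, from 150 to 329 mm above the bench, on a central post with a 130 x 120 mm foot, its front turned to the robot within 15 degrees. Frame: x into the hopper, z up along the hatch; it turns with the hatch (level when shut).
- hatch_eye (a point): Centre of the dark ring eye on the hatch's outside, in the hinge's frame 100 mm up (z) and 28 mm out (-x); 267 mm above the bench when shut. The hole opens sideways along y, parallel to the hinge: 33 mm clear, bar 6 mm, 46 mm over all. y points left as one faces the hopper: the finger goes in from the left, towards -y, and can turn in the eye. The frame turns with the hatch.

How it is judged:
On the way, in this order (a step that is already met when the one before it is completed fails the run):
1. the pole's hook finger is through the eye while the hatch is still shut or nearly so (under 0.45 rad) (y of hook_tip in the frame of hatch_eye below -0.003 m and y of hook_root in the frame of hatch_eye above 0.003 m and x of hook_mid in the frame of hatch_eye between -0.018 and 0.018 m and z of hook_mid in the frame of hatch_eye between -0.018 and 0.018 m and value of joint hatch below 0.45 rad), for 0.1 s.
2. the hatch has been swung down (over 1.2 rad) with the hook finger still in the eye (y of hook_tip in the frame of hatch_eye below -0.003 m and y of hook_root in the frame of hatch_eye above 0.003 m and x of hook_mid in the frame of hatch_eye between -0.018 and 0.018 m and z of hook_mid in the frame of hatch_eye between -0.018 and 0.018 m and value of joint hatch above 1.2 rad), for 0.1 s.
At the end, for the whole second after the job is handed in: The hatch stands open by more than 1.2 rad (stop at 1.5), and the pole lies at rest flat on the bench (handle underside within 20 mm of the bench top, upright side up within 0.3 rad), its hook corner more than 50 mm from the eye seen from above (value of joint hatch above 1.2 rad and height (world z) of hook_pole between -0.02 and 0.02 m and angle between hook_pole's own z axis and vertical below 0.3 rad and linear speed of hook_pole below 0.02 m/s and horizontal distance between hook_root and hatch_eye above 0.05 m); the robot touches nothing.
It also fails if it takes over 45 s, if anything falls off the work surface, if the arm or the gripper's body presses on something with over 40 N, if the wrist force passes 120 N, or if a joint passes its speed limit or range.

## Working session

There is one attempt and no reset: what is moved stays moved. The work goes in short steps, Python scripts to look and compute and a tool call to move; the robot and the scene stay as the last step left them, time stands still between calls to the robot, and variables do not carry over. Pictures are saved under pics/ and viewed, and the job is handed in when it is done.

Besides the shell and the picture viewer there is one more tool, called after "Request:" as name(argument=value, ...) on one line, values as JSON. move_arm: Moves the arm, as the interface text tells. Its arguments: {"type":"object","properties":{"offset":{"type":"array"},"dr":{"type":"array"},"jaw":{"type":"array"},"squeeze":{"type":"number"}},"required":["offset","dr","jaw"]}

```bash
mkdir -p pics; ls
python3 - <<'E'
from bench import ctrl
import cv2,json
print(ctrl.sense())
for n in ["side","top","wrist"]:
    im=ctrl.snapshot(n); cv2.imwrite(f"pics/{n}0.png",im[:,:,::-1])
    p=ctrl.camera_params(n); print(n,p)
E
```

```text
pics
{'time_s': 0.0, 'joint_positions': array([ 1.16938739e+00,  3.00423775e-01,  1.52160792e+00,  4.27276899e-06,
        1.32071160e+00, -6.66218169e-02]), 'dq': array([ 2.60914761e-05,  5.02351965e-04, -7.77184519e-04, -4.95402304e-04,
       -8.34349115e-04,  8.88995148e-04]), 'effort': array([ 2.70893288e-04, -5.31813419e+01, -3.52739561e+01,  7.08399201e-02,
        2.43681780e-02, -1.29455289e-04]), 'ee_pos': array([0.18061714, 0.5192043 , 0.20490094]), 'ee_rot': array([ 1.66613405e-01,  9.86022131e-01, -5.59160118e-04, -1.35421813e-04]), 'contact_force': array([-0.70290877,  0.44079476,  0.21924727]), 'ft_torque': array([0.03363051, 0.05047309, 0.00355575]), 'opening': 0.09364851989966402}
side {'fx': 521.2156017211347, 'fy': 521.2156017211347, 'cx': 282.07133900625115, 'cy': 207.3754094577556, 'T': array([[ 0.60897556, -0.34427093,  0.7145812 , -0.08939995],
       [-0.79273106, -0.29477131,  0.533561  , -0.50801136],
       [ 0.02694849, -0.89139632, -0.45242278,  0.62989476],
       [ 0.        ,  0.        ,  0.        ,  1.        ]])}
top {'fx': 516.0882036500566, 'fy': 516.0882036500566, 'cx': 284.1551075510301, 'cy': 206.14600078058783, 'T': array([[ 0.00959039, -0.98194171,  0.18894045,  0.4174008 ],
       [-0.99992474, -0.01086302, -0.00570118,  0.00141251],
       [ 0.00765069, -0.18887156, -0.981972  ,  1.12721849],
       [ 0.        ,  0.        ,  0.        ,  1.        ]])}
wrist {'fx': 310.3310948462321, 'fy': 310.3310948462321, 'cx': 276.10162006951674, 'cy': 208.82987876381736, 'mount': array([[ 3.02804466e-04, -9.63933763e-01, -2.66142083e-01,
         7.83533107e-02],
       [ 9.99999645e-01,  8.27559690e-05,  8.38022621e-04,
        -2.59435903e-04],
       [-7.85773452e-04, -2.66142243e-01,  9.63933446e-01,
        -1.78078259e-01],
       [ 0.00000000e+00,  0.00000000e+00,  0.00000000e+00,
         1.00000000e+00]])}
```

View pics/side0.png

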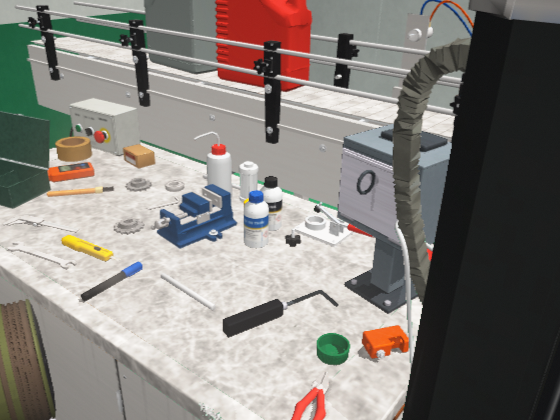

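View pics/top0.png

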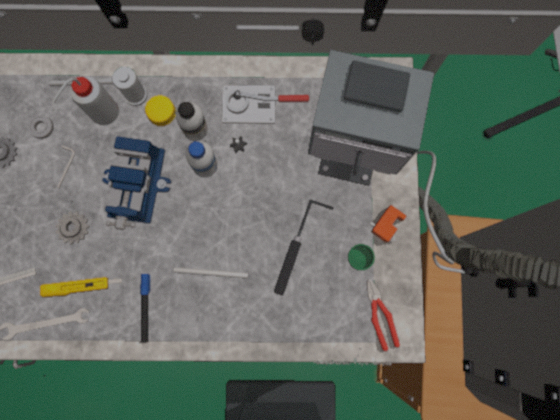

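View pics/wrist0.png

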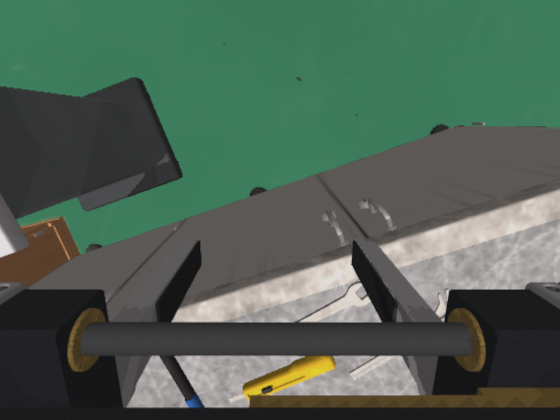

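The top picture shows the pole's handle at about (288,267) and its hook corner at about (312,203), with the finger pointing right (-y). The eye is at about (358,160) in the top view and (367,182) in the side view. I'll enlarge both to get exact pixels.

Run:
```python
import cv2
t=cv2.imread("pics/top0.png"); s=cv2.imread("pics/side0.png")
def crop(im,x0,y0,w,h,k,n):
    c=cv2.resize(im[y0:y0+h,x0:x0+w],None,fx=k,fy=k,interpolation=cv2.INTER_CUBIC)
    for i in range(0,w,10):
        cv2.putText(c,str(x0+i),(i*k,8),0,.3,(0,0,255)); cv2.line(c,(i*k,10),(i*k,14),(0,0,255))
    for i in range(0,h,10):
        cv2.putText(c,str(y0+i),(0,i*k+3),0,.3,(0,0,255)); cv2.line(c,(18,i*k),(23,i*k),(0,0,255))
    cv2.imwrite(f"pics/{n}.png",c)
crop(t,260,190,90,110,5,"c1"); crop(t,300,40,140,150,4,"c2"); crop(s,215,280,130,60,6,"c3"); crop(s,325,110,130,120,5,"c4")
```

```text
(no output)
```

View pics/c1.png

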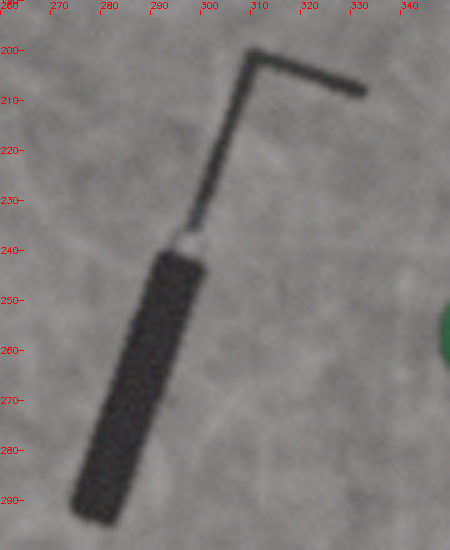

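View pics/c2.png

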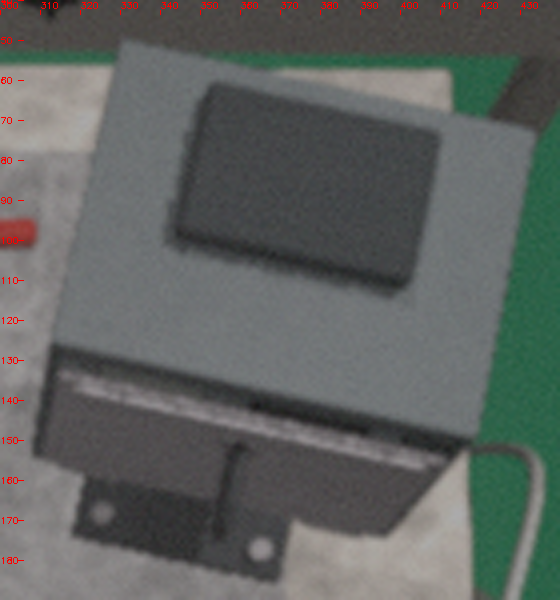

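View pics/c3.png

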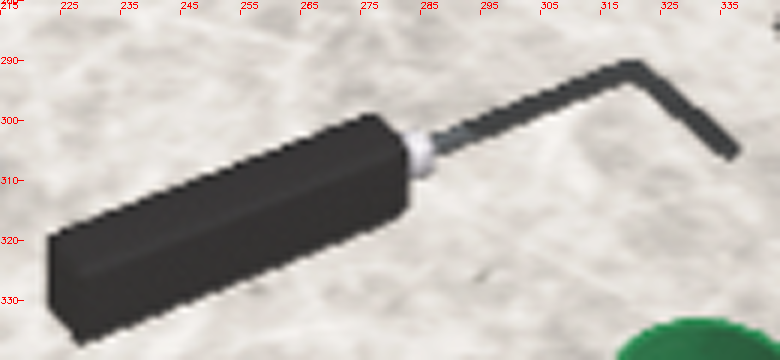

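View pics/c4.png

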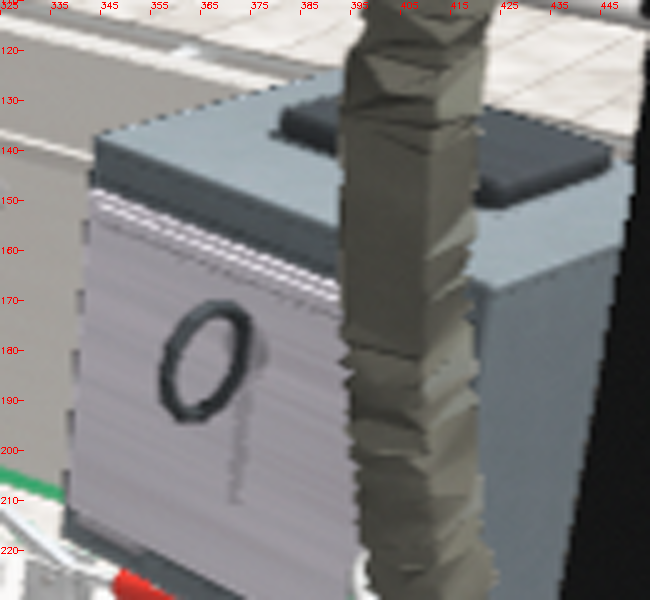

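```bash
cat > h.py <<'E'
import numpy as np
from scipy.spatial.transform import Rotation as R
from scipy.optimize import least_squares
from bench import ctrl
P={n:ctrl.camera_params(n) for n in("side","top","wrist")}
def proj(n,p,T=None):
    c=P[n]; T=c["T"] if T is None else T
    q=np.linalg.inv(T)@np.r_[p,1]; return np.array([c["fx"]*q[0]/q[2]+c["cx"],c["fy"]*q[1]/q[2]+c["cy"]])
def tri(a):  # list (cam,u,v)
    A=[];b=[]
    for n,u,v in a:
        c=P[n];T=c["T"];d=T[:3,:3]@np.array([(u-c["cx"])/c["fx"],(v-c["cy"])/c["fy"],1]);d/=np.linalg.norm(d)
        M=np.eye(3)-np.outer(d,d);A.append(M);b.append(M@T[:3,3])
    A=np.vstack(A);b=np.hstack(b);x=np.linalg.lstsq(A,b,rcond=None)[0];return x,np.linalg.norm(A@x-b)
def pose(t,yaw,p): return np.r_[t]+R.from_euler('z',yaw).apply(p)
E
python3 - <<'E'
from h import *
mm=.001
H=[("top",311,201.3,(155,0,15)),("top",333,208.4,(155,-54,15)),("top",292,240.5,(60,12,30)),("top",301,243,(60,-12,30)),("top",274.4,291.6,(-60,12,30)),("top",282.6,295,(-60,-12,30)),
("side",320.8,292,(155,0,15)),("side",337.8,305.5,(155,-54,15)),("side",277.5,299,(60,12,30)),("side",283,304.5,(60,-12,30)),("side",223,319.5,(-60,12,30))]
f=lambda q:np.hstack([proj(n,pose((q[0],q[1],0),q[2],np.array(p)*mm))-(u,v) for n,u,v,p in H])
r=least_squares(f,[.3,0,-.3]);print("pole",r.x,np.degrees(r.x[2]));print(r.fun.reshape(-1,2).round(1))
print("eye tri",tri([("side",366.2,182.2),("top",357,163)]))
B=[("top",313,126,(0,90,162)),("top",417.5,150,(0,-90,162)),("top",330,50.5,(140,90,162)),("top",433.7,72.5,(140,-90,162)),("side",344,138,(0,90,162))]
E_=[("side",366.2,182.2,(-28,0,100)),("top",357,163,(-28,0,100)),("top",315,133.7,(0,83,132)),("top",410,155,(0,-83,132)),("side",343,148,(0,83,132))]
def g(q):
    o=[proj(n,pose((q[0],q[1],.167),q[2],np.array(p)*mm))-(u,v) for n,u,v,p in B]
    o+=[proj(n,pose((q[0],q[1],.167),q[2],R.from_euler('y',-q[3]).apply(np.array(p)*mm)))-(u,v) for n,u,v,p in E_]
    return np.hstack(o)
r=least_squares(g,[.55,-.15,0,0.05]);print("hop",r.x,np.degrees(r.x[2:]));print(r.fun.reshape(-1,2).round(1))
q=r.x
for th in (q[3],.4,.8,1.2,1.5):print(th,pose((q[0],q[1],.167),q[2],R.from_euler('y',-th).apply(np.array([-28,0,100])*mm)))
E
```

```text
pole [ 0.49522107 -0.01450995 -0.32329476] -18.52342527728324
[[-0.1  0.3]
 [ 1.2  1.1]
 [-0.1 -0.9]
 [ 1.5  0.2]
 [-1.1  1.7]
 [ 1.6  2.1]
 [-0.2 -1.6]
 [ 0.1 -0.9]
 [ 0.2 -2.6]
 [ 1.8 -1.5]
 [-1.3 -1.6]]
eye tri (array([ 0.66081082, -0.12876964,  0.26382814]), np.float64(0.0006212554227236789))
hop [ 0.68348932 -0.13445403 -0.21423363 -0.00624569] [-12.27468293  -0.35785149]
[[-1.4  0.8]
 [ 3.2  0.7]
 [-0.7 -1.3]
 [ 1.5 -0.7]
 [-2.4 -7.8]
 [-0.8 -1.1]
 [ 0.   1.9]
 [-0.3 -0.4]
 [ 1.8 -0.3]
 [ 0.4 -1.3]]
-0.006245686777900356 [ 0.65674023 -0.12863416  0.26717293]
0.4 [ 0.62023757 -0.12069219  0.24820239]
0.8 [ 0.59433178 -0.11505581  0.2165847 ]
1.2 [ 0.58250201 -0.11248197  0.17713868]
1.5 [ 0.58408477 -0.11282634  0.14614386]
```

Request:
move_arm(offset=[[-3.9, -3.3, 0], [-3.9, -3.3, 0], [-3.9, -3.3, 0], [-3.9, -3.3, 0], [-3.9, -3.3, 0]], dr=[[0, 0, 0], [0, 0, 0], [0, 0, 0], [0, 0, 0], [0, 0, 0]], jaw=[0.7, 0.7, 0.7, 0.7, 0.7])

```text
time_s: 0.78
ee_pos: [0.3112, 0.298, 0.2054]
ee_rot: [0.167, 0.986, 0.0, 0.0]
contact_force: [0.6, 0.5, 0.4]
opening: 0.0657
```

Request:
move_arm(offset=[[-3.9, -3.3, 1], [-3.9, -3.3, 1], [-3.9, -3.3, 2], [-3.9, -3.3, 2], [-3.9, -3.3, 2]], dr=[[0, 0, 0], [0, 0, 0], [0, 0, 0], [0, 0, 0], [0, 0, 0]], jaw=[0.7, 0.7, 0.7, 0.7, 0.7])

```text
time_s: 1.4
ee_pos: [0.4412, 0.078, 0.1249]
ee_rot: [0.167, 0.986, 0.0, 0.0]
contact_force: [0.8, 1.2, 0.1]
opening: 0.0656
```

```bash
cat >> h.py <<'E'
def st():
    s=ctrl.sense(); r=R.from_quat(s["ee_rot"]); return s,np.array(s["ee_pos"]),r
def go(p,rot):  # report cm offset and deg turn in tool frame to reach pose
    s,x,r=st(); print("t",round(s["time_s"],2),"off cm",(r.inv().apply(np.array(p)-x)*100).round(2),"turn deg",np.degrees((r.inv()*rot).as_rotvec()).round(2), "pos",x.round(4),"F",np.round(s["contact_force"],1),"op",round(s["opening"],4))
def tool(yaw,pitch=0): # pole yaw, pole pitched up
    a=R.from_euler('z',yaw)*R.from_euler('y',-pitch)
    return a*R.from_matrix(np.array([[-1,0,0],[0,1,0],[0,0,-1.]]))
E
python3 - <<'E'
from h import *
go((.495,-.0145,.08),tool(-.3233))
E
```

```text
t 1.4 off cm [-8.12 -6.97  4.49] turn deg [ 0.01  0.01 -0.66] pos [0.4412 0.078  0.1249] F [0.8 1.2 0.1] op 0.0656
```

Request:
move_arm(offset=[[-4.0, -3.5, 2], [-4.1, -3.5, 2.5], [0, 0, 0]], dr=[[0, 0, -0.7], [0, 0, 0], [0, 0, 0]], jaw=[0.7, 0.7, 0.7])

```text
time_s: 1.78
ee_pos: [0.4946, -0.0151, 0.0784]
ee_rot: [0.162, 0.987, -0.0, -0.002]
contact_force: [0.2, 1.3, -0.2]
opening: 0.0659
```

Run:
```python
from h import *
import cv2
go((.495,-.0145,.004),tool(-.3233))
s,x,r=st(); im=ctrl.snapshot("wrist")[:,:,::-1].copy()
T=np.eye(4);T[:3,:3]=r.as_matrix();T[:3,3]=x;T=T@P["wrist"]["mount"]
for p in [(155,0,15),(155,-54,15),(60,12,30),(60,-12,30),(-60,12,30),(-60,-12,30),(0,0,30)]:
    u=proj("wrist",pose((.4952,-.0145,0),-.3233,np.array(p)*.001),T); cv2.circle(im,tuple(int(v) for v in u.round()),3,(0,0,255),1)
cv2.imwrite("pics/w1.png",im)
```

```text
t 1.77 off cm [-0.04  0.08  7.44] turn deg [-0.05 -0.18 -0.17] pos [ 0.4946 -0.0151  0.0784] F [ 0.2  1.3 -0.2] op 0.0659
```

View pics/w1.png

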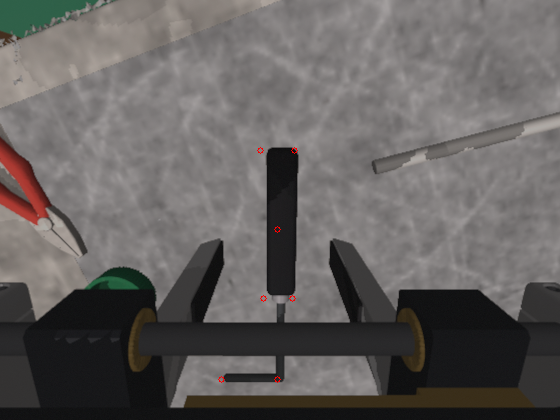

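The wrist picture shows the handle at (282,222), 4 px right and about 2 px above the predicted markers. That puts the pole about 2.5 mm to tool +y and 1.5 mm to tool +x. I'll correct for that and grasp.

Request:
move_arm(offset=[[0.1, 0.3, 3.5], [0, 0, 3.2], [0, 0, 0.7], [0, 0, 0]], dr=[[0, 0, 0], [0, 0, 0], [0, 0, 0], [0, 0, 0]], jaw=[0.7, 0.7, 0.7, 0.5])

```text
time_s: 2.33
ee_pos: [0.4949, -0.009, 0.0073]
ee_rot: [0.16, 0.987, 0.0, 0.0]
contact_force: [0.5, -1.2, 0.5]
opening: 0.0594
```

Request:
move_arm(offset=[[0, 0, 0], [0, 0, 0], [0, 0, 0], [0, 0, 0], [0, 0, 0]], dr=[[0, 0, 0], [0, 0, 0], [0, 0, 0], [0, 0, 0], [0, 0, 0]], jaw=[0.2, 0, 0, 0, 0], squeeze=60)

```text
time_s: 2.95
ee_pos: [0.4948, -0.0097, 0.0068]
ee_rot: [0.161, 0.987, -0.0, 0.0]
contact_force: [-1.6, 0.1, 5.3]
opening: 0.0237
```

Request:
move_arm(offset=[[0, 0, -3], [0.5, 1, -5.5], [0.5, 1.5, -5.8], [0.5, 1.5, -5.8], [0.2, 0, -5.0]], dr=[[0, 0, 0], [0, 0, 0], [0, 0, -3], [0, 0, -3.2], [0, 0, 0]], jaw=[0, 0, 0, 0, 0])

```text
time_s: 3.58
ee_pos: [0.4901, 0.0343, 0.2596]
ee_rot: [0.106, 0.994, 0.0, 0.0]
contact_force: [-0.4, 0.1, -0.7]
opening: 0.0234
```

Request:
move_arm(offset=[[0, 0, 0], [0, 0, 0]], dr=[[0, 0, 0], [0, 0, 0]], jaw=[0, 0])

```text
time_s: 3.82
ee_pos: [0.49, 0.0334, 0.2563]
ee_rot: [0.107, 0.994, -0.0, -0.001]
contact_force: [-0.2, -0.6, -2.0]
opening: 0.0235
```

```bash
cat >> h.py <<'E'
import cv2
G=np.array([0,0,0.0068]) # pole origin in tool frame; pole axes: x=-toolx,y=tooly,z=-toolz
def polept(x,r,p,G=G): return x+r.apply(G+np.array([-p[0],p[1],-p[2]])*.001)
def look(tag,ks=((("side"),300,120,180,150,4),(("top"),270,120,140,150,4))):
    s,x,r=st()
    for n,x0,y0,w,h,k in ks:
        im=ctrl.snapshot(n)[:,:,::-1].copy()
        c=cv2.resize(im[y0:y0+h,x0:x0+w],None,fx=k,fy=k,interpolation=cv2.INTER_CUBIC)
        for p in [(155,0,15),(155,-54,15)]:
            u=(proj(n,polept(x,r,p))-(x0,y0)+.5)*k
            cv2.circle(c,tuple(int(v) for v in u),4,(0,0,255),1)
        for i in range(0,w,20): cv2.putText(c,str(x0+i),(i*k,8),0,.35,(0,0,255))
        for i in range(0,h,20): cv2.putText(c,str(y0+i),(0,i*k+3),0,.35,(0,0,255))
        cv2.imwrite(f"pics/{n}_{tag}.png",c)
    for p in [(155,0,15),(155,-54,15)]: print(p,polept(x,r,p).round(4),{n:proj(n,polept(x,r,p)).round(1) for n in("side","top")})
E
python3 - <<'E'
from h import *
look("a")
go((.526,-.010,.257),tool(np.radians(-12.3)))
E
```

```text
(155, 0, 15) [6.415e-01 4.000e-04 2.643e-01] {'side': array([299.6, 166.3]), 'top': array([282.1, 173.1])}
(155, -54, 15) [ 0.63   -0.0523  0.2643] {'side': array([319.9, 175.7]), 'top': array([312.7, 179.9])}
t 3.92 off cm [-4.45 -3.47 -0.13] turn deg [-0.04 -0.16  0.  ] pos [0.4899 0.0334 0.2558] F [-0.4 -0.3 -0.9] op 0.0232
```

View pics/side_a.png

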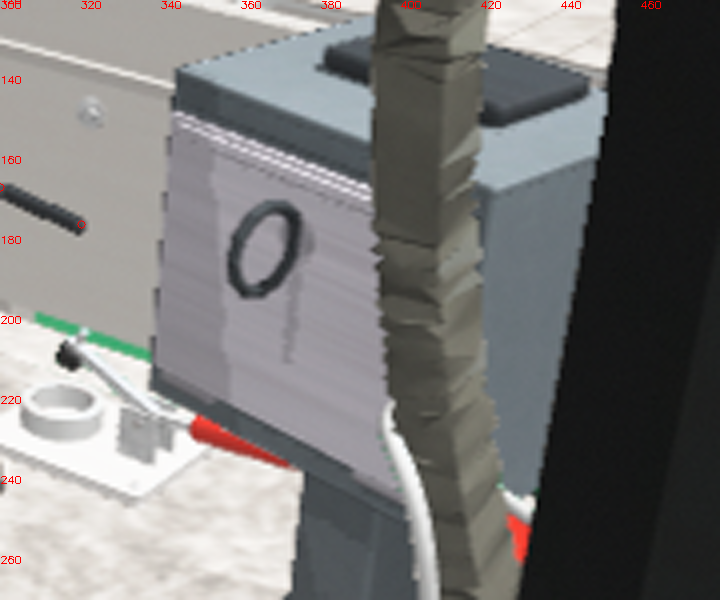

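View pics/top_a.png

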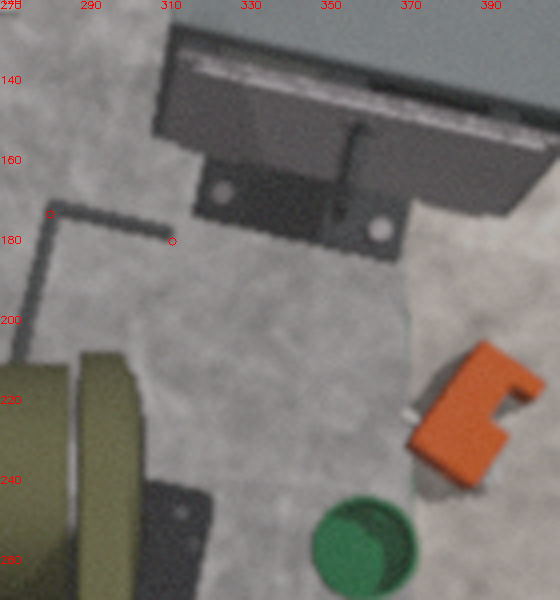

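Run:
```python
from h import *
print(tri([("side",319.8,175.6),("top",312.3,178.2)]))
e,_=tri([("side",366.2,182.1),("top",357.6,163)]);print(e)
print(proj("top",(.659,-.1287,.2655)),proj("side",(.659,-.1287,.2655)))
```

```text
(array([ 0.63276078, -0.05109234,  0.26331682]), np.float64(0.0009687888232206085))
[ 0.66040769 -0.12938258  0.26442428]
[356.90862909 163.89741839] [365.99701538 181.58021832]
```

Request:
move_arm(offset=[[-2.2, 0, -0.1], [-2.1, -1.5, -0.1], [0, -1.5, 0], [0, 0, 0]], dr=[[0, 0, 0], [0, 0, 0], [0, 0, 0], [0, 0, 0]], jaw=[0, 0, 0, 0])

```text
time_s: 4.42
ee_pos: [0.5253, -0.0057, 0.2587]
ee_rot: [0.108, 0.994, -0.0, -0.001]
contact_force: [0.1, 0.0, -0.7]
opening: 0.0232
```

Run:
```python
from h import *
look("b")
s,x,r=st(); m=polept(x,r,(155,-27,15)); print("to go tool cm",r.inv().apply(np.array([.6577,-.130,.2654])-m)*100, s["contact_force"])
```

```text
(155, 0, 15) [ 0.6767 -0.0389  0.2667] {'side': array([328., 165.]), 'top': array([305. , 153.3])}
(155, -54, 15) [ 0.6651 -0.0916  0.2667] {'side': array([349.4, 174.3]), 'top': array([335.5, 160.1])}
to go tool cm [-0.08479542 -6.71802236  0.20386475] [ 0.23291421 -0.10795362 -0.78579708]
```

View pics/side_b.png

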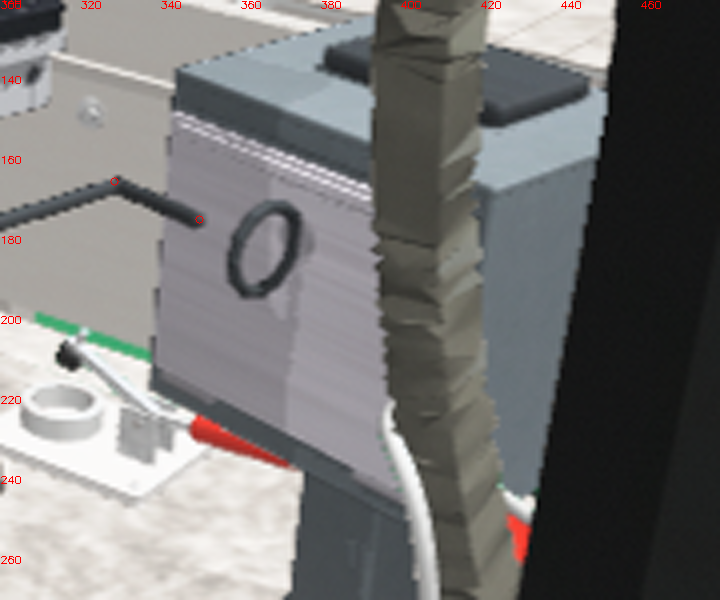

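View pics/top_b.png

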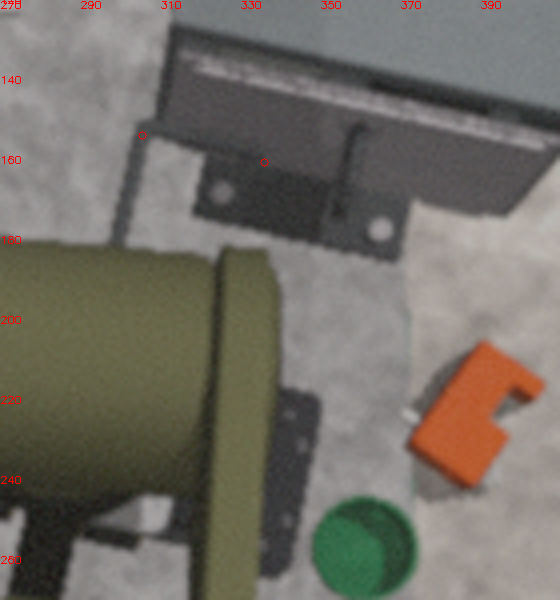

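Extending the finger's line in the side view from (328,165) through (349,174.5) passes through the eye's centre at (366,182). The finger is lined up, so I'll insert it.

Request:
move_arm(offset=[[0, -1.5, 0.1], [0, -1.5, 0], [-0.1, -1.5, 0], [0, -1.5, 0], [0, -0.8, 0]], dr=[[0, 0, 0], [0, 0, 0], [0, 0, 0], [0, 0, 0], [0, 0, 0]], jaw=[0, 0, 0, 0, 0])

```text
time_s: 5.15
ee_pos: [0.5123, -0.0727, 0.2585]
ee_rot: [0.107, 0.994, -0.0, 0.0]
contact_force: [-0.4, 0.1, -1.1]
opening: 0.0234
```

Request:
move_arm(offset=[[0, 0, 0], [0, 0, 0]], dr=[[0, 0, 0], [0, 0, 0]], jaw=[0, 0])

```text
time_s: 5.4
ee_pos: [0.5126, -0.0714, 0.2584]
ee_rot: [0.107, 0.994, 0.0, -0.0]
contact_force: [0.6, 0.1, -0.9]
opening: 0.0234
```

Run:
```python
from h import *
look("c",(("side",300,120,140,100,5),))
s,x,r=st(); m=polept(x,r,(155,-27,15)); print("to go tool cm",r.inv().apply(np.array([.6577,-.130,.2654])-m)*100, s["contact_force"])
```

```text
(155, 0, 15) [ 0.664  -0.1043  0.2666] {'side': array([355.3, 176.4]), 'top': array([342.9, 160.7])}
(155, -54, 15) [ 0.6526 -0.1571  0.2666] {'side': array([378.9, 186.7]), 'top': array([373.5, 167.5])}
to go tool cm [0.0742878  0.04834502 0.1228815 ] [ 0.21643229  0.79604663 -0.94090044]
```

View pics/side_c.png

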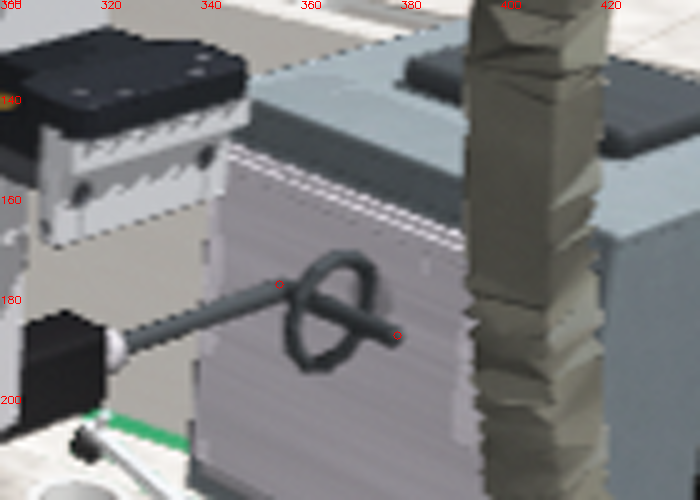

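The side picture shows the finger through the ring: its tip at (379,187) is beyond it and the corner at (355,176) is on the near side, with forces near 1 N. Next I'll work out the arc.

Run:
```python
import numpy as np
th=np.r_[0,np.arange(.1,1.61,.1)]
c,s=np.cos(th),np.sin(th)
ex=2.8*c+10*s-2.8; ez=10-10*c+2.8*s
tx=(10*c-2.8*s)/10.38; tz=(10*s+2.8*c)/10.38
X=ex+1.25*tx;Z=ez+1.25*tz
print(np.c_[th,X,Z,np.diff(np.r_[0,X]),np.diff(np.r_[0,Z])].round(2))
```

```text
[[ 0.    1.2   0.34  1.2   0.34]
 [ 0.1   2.15  0.79  0.94  0.45]
 [ 0.2   3.04  1.33  0.9   0.54]
 [ 0.3   3.88  1.95  0.84  0.63]
 [ 0.4   4.65  2.66  0.77  0.71]
 [ 0.5   5.35  3.44  0.7   0.78]
 [ 0.6   5.96  4.29  0.61  0.85]
 [ 0.7   6.49  5.19  0.53  0.9 ]
 [ 0.8   6.92  6.14  0.43  0.95]
 [ 0.9   7.26  7.13  0.34  0.99]
 [ 1.    7.49  8.15  0.24  1.02]
 [ 1.1   7.63  9.19  0.13  1.04]
 [ 1.2   7.66 10.23  0.03  1.05]
 [ 1.3   7.58 11.27 -0.08  1.04]
 [ 1.4   7.4  12.3  -0.18  1.03]
 [ 1.5   7.12 13.31 -0.28  1.01]
 [ 1.6   6.74 14.28 -0.38  0.97]]
```

Request:
move_arm(offset=[[1.2, 0, 0.3], [0.9, 0, 0.45], [0.9, 0, 0.55], [0.85, 0, 0.65], [0.75, 0, 0.7]], dr=[[0, 0, 0], [0, 0, 0], [0, 0, 0], [0, 0, 0], [0, 0, 0]], jaw=[0, 0, 0, 0, 0])

```text
time_s: 6.08
ee_pos: [0.467, -0.0617, 0.2315]
ee_rot: [0.107, 0.994, 0.0, 0.0]
contact_force: [1.4, 0.3, -0.7]
opening: 0.0238
```

Request:
move_arm(offset=[[0.7, 0, 0.8], [0.6, 0, 0.85], [0, 0, 0]], dr=[[0, 0, 0], [0, 0, 0], [0, 0, 0]], jaw=[0, 0, 0])

```text
time_s: 6.45
ee_pos: [0.4542, -0.059, 0.2148]
ee_rot: [0.107, 0.994, 0.0, -0.001]
contact_force: [-0.3, 0.1, -1.2]
opening: 0.0237
```

Run:
```python
from h import *
look("d",(("side",280,120,160,120,4),))
print(st()[0]["contact_force"],st()[0]["ft_torque"])
```

```text
(155, 0, 15) [ 0.6057 -0.092   0.2228] {'side': array([329.7, 207.9]), 'top': array([333.4, 198.9])}
(155, -54, 15) [ 0.5942 -0.1447  0.2228] {'side': array([352.6, 219.7]), 'top': array([363. , 205.5])}
[ 0.02885838  0.57256342 -1.05830959] [0.01743502 0.00591604 0.02583615]
```

View pics/side_d.png

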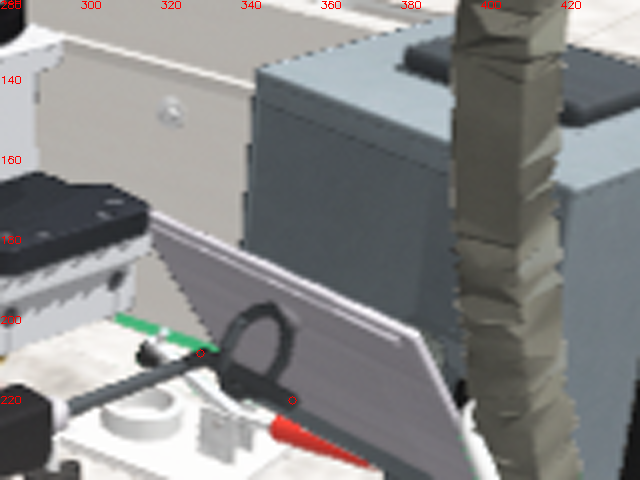

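The hatch is about 0.65 rad open with the finger still in the ring. The corner sits at its predicted spot near (330,208), so nothing has slipped. I'll keep pulling.

Request:
move_arm(offset=[[0.5, 0, 0.9], [0.45, 0, 0.95], [0.35, 0, 1.0], [0.25, 0, 1.0], [0.15, 0, 1.05]], dr=[[0, 0, 0], [0, 0, 0], [0, 0, 0], [0, 0, 0], [0, 0, 0]], jaw=[0, 0, 0, 0, 0])

```text
time_s: 7.12
ee_pos: [0.4381, -0.0554, 0.1657]
ee_rot: [0.107, 0.994, -0.0, -0.0]
contact_force: [0.5, 0.4, 0.6]
opening: 0.023
```

Request:
move_arm(offset=[[0.05, 0, 1.05], [-0.1, 0, 1.05], [-0.2, 0, 1.0], [0, 0, 0]], dr=[[0, 0, 0], [0, 0, 0], [0, 0, 0], [0, 0, 0]], jaw=[0, 0, 0, 0])

```text
time_s: 7.62
ee_pos: [0.4404, -0.0559, 0.1346]
ee_rot: [0.107, 0.994, 0.0, -0.001]
contact_force: [-0.4, 0.3, -0.7]
opening: 0.0233
```

Run:
```python
from h import *
look("e",(("side",240,150,200,150,4),))
print(st()[0]["contact_force"],st()[0]["ft_torque"])
```

```text
(155, 0, 15) [ 0.5919 -0.0889  0.1425] {'side': array([321. , 250.1]), 'top': array([327.7, 214.2])}
(155, -54, 15) [ 0.5804 -0.1417  0.1425] {'side': array([342.9, 263.2]), 'top': array([355. , 220.3])}
[ 0.32135181  0.15573584 -0.31344907] [ 0.00728226 -0.01566853  0.00345089]
```

View pics/side_e.png

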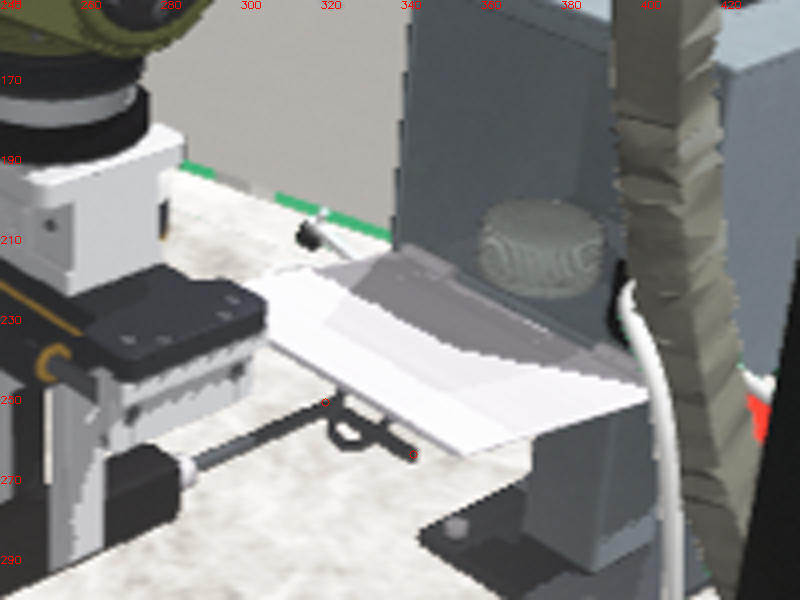

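The hatch is almost level, about 1.4 rad, and the finger is still in the eye. I'll press on to the stop.

Request:
move_arm(offset=[[-0.2, 0, 0.7], [-0.1, 0, 0.3], [0, 0, 0]], dr=[[0, 0, 0], [0, 0, 0], [0, 0, 0]], jaw=[0, 0, 0])

```text
time_s: 8.05
ee_pos: [0.4437, -0.0566, 0.1254]
ee_rot: [0.107, 0.994, -0.0, 0.0]
contact_force: [-0.1, 0.3, 0.1]
opening: 0.0236
```

Run:
```python
from h import *
look("f",(("side",280,200,150,90,5),))
print(st()[0]["contact_force"],st()[0]["ft_torque"])
```

```text
(155, 0, 15) [ 0.5952 -0.0896  0.1336] {'side': array([322. , 253.8]), 'top': array([327.7, 213.3])}
(155, -54, 15) [ 0.5837 -0.1424  0.1336] {'side': array([343.8, 266.9]), 'top': array([354.7, 219.4])}
[-0.17993459 -0.98101617 -0.25091855] [-0.06768573 -0.1124401  -0.00237896]
```

View pics/side_f.png

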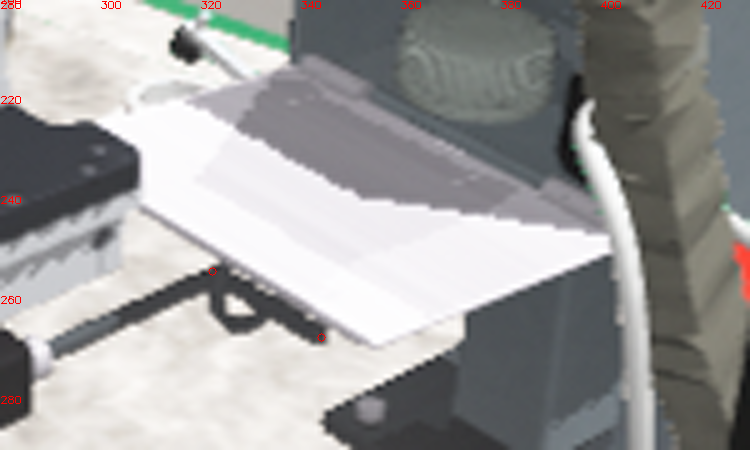

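Run:
```python
from h import *
for th in (1.2,1.3,1.4,1.5):
    f=lambda p:proj("side",pose((.6855,-.135,.167),-.2145,R.from_euler('y',-th).apply(np.array(p)*.001))).round(1)
    print(th,f((0,-83,132)),f((0,83,132)),f((-28,0,100)))
```

```text
1.2 [362.  243.9] [291.9 205.6] [331.5 239.4]
1.3 [359.4 251.6] [289.9 212.6] [330.9 244.7]
1.4 [357.4 259.2] [288.5 219.4] [330.7 249.7]
1.5 [355.9 266.5] [287.6 226.1] [330.9 254.4]
```

The front corner of the hatch is at about (355,269), which fits the 1.5 rad stop. Now I'll ease off and slide the finger out to the left.

Request:
move_arm(offset=[[0, 0, -0.7], [0, 1, 0], [0, 1.5, 0], [0, 1.8, 0], [0, 2, 0]], dr=[[0, 0, 0], [0, 0, 0], [0, 0, 0], [0, 0, 0], [0, 0, 0]], jaw=[0, 0, 0, 0, 0])

```text
time_s: 8.72
ee_pos: [0.4571, 0.0064, 0.1324]
ee_rot: [0.107, 0.994, 0.0, -0.0]
contact_force: [0.3, 0.3, -1.3]
opening: 0.0237
```

Request:
move_arm(offset=[[0, 0.7, 0], [0, 0, 0]], dr=[[0, 0, 0], [0, 0, 0]], jaw=[0, 0])

```text
time_s: 8.98
ee_pos: [0.4585, 0.0122, 0.1323]
ee_rot: [0.106, 0.994, -0.0, -0.0]
contact_force: [-0.4, 0.3, -0.6]
opening: 0.0235
```

Run:
```python
from h import *
look("g",(("side",240,190,190,120,4),("top",240,120,190,150,4)))
go((.43,.018,.0068),tool(np.radians(-12.3)))
```

```text
(155, 0, 15) [ 0.61   -0.0206  0.1405] {'side': array([296. , 234.9]), 'top': array([292.5, 204.9])}
(155, -54, 15) [ 0.5985 -0.0733  0.1405] {'side': array([315.8, 246.7]), 'top': array([319.6, 210.9])}
t 9.07 off cm [ 2.92  0.02 12.56] turn deg [-0.01 -0.    0.02] pos [0.4584 0.0116 0.1324] F [ 0.2 -0.6 -0.2] op 0.0236
```

View pics/side_g.png

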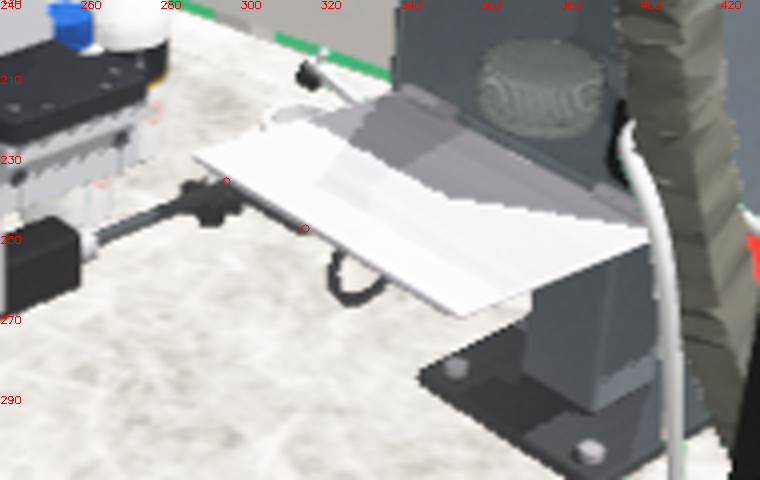

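View pics/top_g.png

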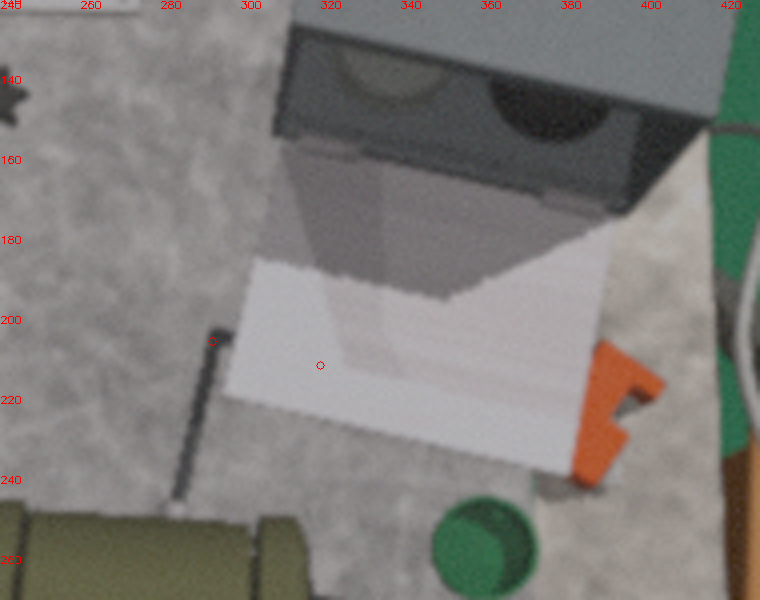

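The finger is out: its tip is at (316,247) in the side view and the ring starts at column 333. The hatch stays level. Now I'll back off and lower the pole.

Request:
move_arm(offset=[[1.5, 0, 0], [1.4, 0, 3.5], [0, 0, 4], [0, 0, 3], [0, 0, 1.4]], dr=[[0, 0, 0], [0, 0, 0], [0, 0, 0], [0, 0, 0], [0, 0, 0]], jaw=[0, 0, 0, 0, 0])

```text
time_s: 9.7
ee_pos: [0.429, 0.0178, 0.0124]
ee_rot: [0.107, 0.994, -0.0, -0.001]
contact_force: [0.1, 0.7, -0.7]
opening: 0.0235
```

Request:
move_arm(offset=[[0, 0, 0.4], [0, 0, 0], [0, 0, 0]], dr=[[0, 0, 0], [0, 0, 0], [0, 0, 0]], jaw=[0, 0, 0])

```text
time_s: 10.07
ee_pos: [0.4307, 0.0179, 0.0103]
ee_rot: [0.107, 0.994, 0.0, 0.001]
contact_force: [-0.4, 0.7, -0.6]
opening: 0.0237
```

Request:
move_arm(offset=[[0, 0, 0.3], [0, 0, 0]], dr=[[0, 0, 0], [0, 0, 0]], jaw=[0, 0])

```text
time_s: 10.32
ee_pos: [0.4306, 0.0179, 0.0068]
ee_rot: [0.107, 0.994, 0.0, 0.001]
contact_force: [0.9, 1.1, 1.7]
opening: 0.0233
```

Run:
```python
from h import *
look("h",(("side",200,190,190,150,4),))
go((.43,.018,.0068),tool(np.radians(-12.3)))
```

```text
(155, 0, 15) [ 0.5821 -0.015   0.0151] {'side': array([282.9, 294.9]), 'top': array([288.5, 228.4])}
(155, -54, 15) [ 0.5706 -0.0678  0.0151] {'side': array([301.3, 308.5]), 'top': array([312.8, 233.9])}
t 10.38 off cm [ 0.06 -0.01 -0.01] turn deg [0.01 0.06 0.02] pos [0.4306 0.0179 0.0068] F [1.9 0.6 2.3] op 0.0238
```

View pics/side_h.png

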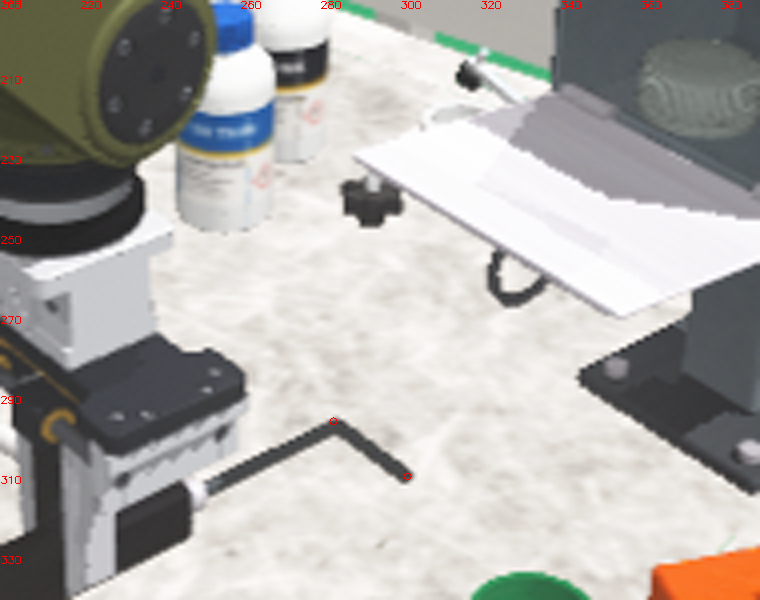

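The pole is down on the bench: the force reads about 2 N upward, and the hook lies at (283,295) to (301,308) as predicted. I'll release it and back off straight up.

Request:
move_arm(offset=[[0, 0, 0], [0, 0, 0], [0, 0, 0], [0, 0, 0]], dr=[[0, 0, 0], [0, 0, 0], [0, 0, 0], [0, 0, 0]], jaw=[0.3, 0.5, 0.5, 0.5])

```text
time_s: 10.88
ee_pos: [0.4301, 0.0179, 0.0064]
ee_rot: [0.107, 0.994, 0.0, -0.0]
contact_force: [0.3, -0.8, -0.3]
opening: 0.047
```

Request:
move_arm(offset=[[0, 0, -1.5], [0, 0, -4], [1, 0, -5], [2, 0, -5], [3, 0, -2]], dr=[[0, 0, 0], [0, 0, 0], [0, 0, 0], [0, 0, 0], [0, 0, 0]], jaw=[0.5, 0.5, 0.5, 0.5, 0.5])

```text
time_s: 11.5
ee_pos: [0.3717, 0.0308, 0.1848]
ee_rot: [0.107, 0.994, 0.0, 0.002]
contact_force: [0.3, -0.1, -0.8]
opening: 0.0468
```

Request:
move_arm(offset=[[0, 0, 0], [0, 0, 0]], dr=[[0, 0, 0], [0, 0, 0]], jaw=[0.5, 0.5])

```text
time_s: 11.75
ee_pos: [0.3718, 0.0306, 0.1816]
ee_rot: [0.107, 0.994, 0.0, 0.0]
contact_force: [0.3, -0.9, -0.5]
opening: 0.047
```

Run:
```python
from h import *
look("i",(("side",160,180,200,150,4),("top",240,120,190,150,4)))
print(st()[0]["contact_force"])
```

```text
(155, 0, 15) [ 0.5232 -0.0023  0.1899] {'side': array([259.3, 225.9]), 'top': array([282.8, 246.3])}
(155, -54, 15) [ 0.5117 -0.0551  0.1899] {'side': array([279.2, 238.4]), 'top': array([311.8, 252.9])}
[-3.75696429e-01 -2.32455662e-04  3.25742574e-01]
```

View pics/side_i.png

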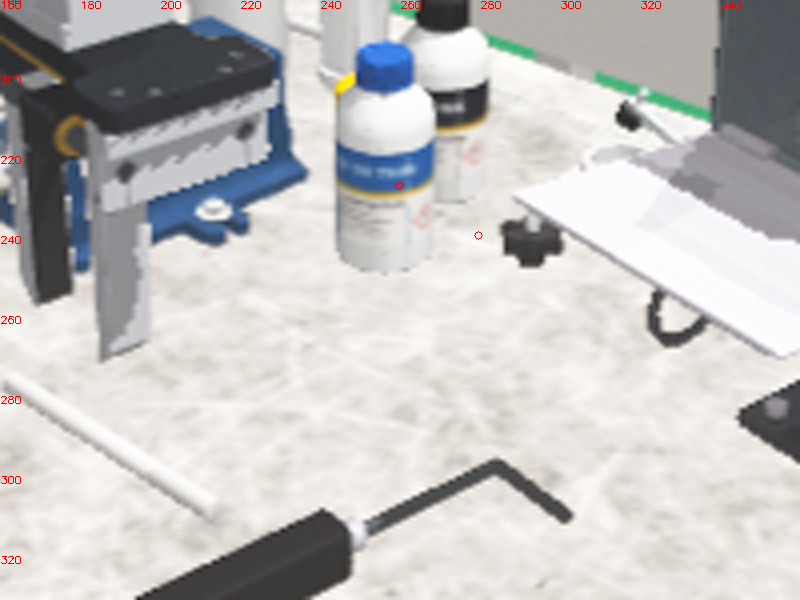

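View pics/top_i.png

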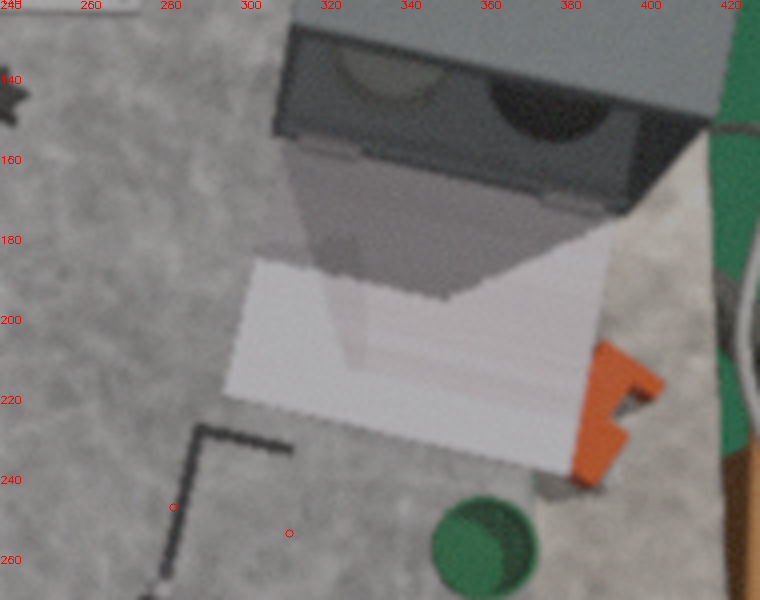

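The hatch is level, the pole lies flat with its hook corner at (288,227) in the top view, clear of the hatch, and the gripper is in free air. Handing in.

```bash
python3 -c "
from bench import ctrl
print(ctrl.close_job(), ctrl.sense()['time_s'])"
```

```text
the job is handed in; nothing more can be done
the job is handed in; nothing more can be done
```

The hatch is open to its stop, the pole is unhooked and lying flat on the bench, and I handed the job in at about 12 s of the 45 s allowed. No verdict was reported.

I gripped the pole by the middle of its handle and put the finger through the eye from the left with the hatch shut. I then pulled the hatch down along its arc, slid the finger out to the left, laid the pole down and backed the gripper off.

- **Hatch:** the front corner in the side picture matches an angle of about 1.5 rad. It stayed level after unhooking and in the last pictures.
- **Hook in the eye:** the pictures show the finger through the ring shut, at about 0.65 rad, and at the stop.
- **Pole:** it lies flat with its upright side up. From the release pose, the hook corner is about 98 mm from the eye seen from above.
- **Forces:** readings at the end of each move stayed around 5 N or below, and the gripper is in free air.

**Disagreements:** before the grasp, the wrist camera put the pole about 3 mm from where the other two cameras had it, and I corrected for that. The cameras and the arm's own position reading also differed by about 3 mm at the hook tip, and I allowed for that when lining up with the eye. In the hopper fit, one box-corner point missed by about 8 px, and I did not use that corner for aiming. No check failed.

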